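# Put the weighing stands away in the tote

## Robot

A 6-joint arm with a two-finger parallel gripper is mounted at the origin on the work surface. World frame = base frame: x ahead of the robot, y to its left, z up, the work surface at z = 0. Lengths are in mm, angles in rad, forces in N, time in s.
With the tool pointing down it reaches from about 250 to 725 mm from the base axis. Payload 9.7 kg.
Tool frame: the origin (TCP) lies midway between the tips of the shut fingers; the grasp point (between the pads) lies 19 mm behind it; z points along the fingers, x is the direction in which the jaws open and shut, and the axes are right-handed (so a half turn about z gives the same grasp; the last joint's range is limited). The gripper opens to 85 mm and grips with 20 to 120 N. Pads are 22 mm wide; open, the fingers measure 114 mm over their backs; the gripper's body (76 mm by 85 mm) begins 54 mm behind the grasp point. The pads swing forward as they close: fully open they stand 13 mm farther back than shut.
Start: joints at [1.111, 0.087, 0.176, 1.66, 0, 1.571], TCP at [244.07, 492.876, 231.284] pointing down, gripper open.
Joint ranges: [-3.13, 3.13], [-0.85, 1.81], [-1.15, 1.24], [-2.2, 2.28], [-1.44, 1.52], [-3.14, 3.14]. Speed limits (rad/s): [2.22, 2.22, 2.57, 3.14, 3.14, 3.14].

## Interface

Orientations are given as a unit quaternion [w, x, y, z].
In Python, from workcell import bot gives the robot as it stands.
- The arm moves only by the tool carry_out, never from a script. Its argument "motion" is a list of rows, each an object with "rotation": the turn, a rotation vector about the tool's x, y, z in degrees, a list of three; "offset": the shift along the tool's x, y, z in m, a list of three; "grip": the opening, from 0 (shut) to 1 (fully open). In form: [{"rotation": [wx, wy, wz], "offset": [dx, dy, dz], "grip": grip}, ...]. A call has 1 to 5 rows; each row shifts and turns the commanded pose from where the row before left it, along the tool's axes as they then stand; what a row does not reach is not made up. A row lasts 1/8 s, in which the tool goes at most 62.5 mm and 10.7 degrees, less where a joint would pass 70% of its speed; a pose out of reach is approached as far as the arm can. A call is refused whole if a number of a shift passes 0.0625 or a number of a turn 10.7, either way. A call with a gripper value outside its range is refused whole. The fingers move at their own pace and stop on an object; "grip_force" is the grip in N (left out, the last holds). Time passes only in rows, so rows that do not move let the fingers close. It gives the time, the measured TCP pose, the force and the opening at its end, in the units of the state.
- bot.sense(): the state, without advancing time (a new reading comes with each control period).
- bot.read_camera(name): name is "scene" or "top" or "wrist"; returns a dict with "frame" (384x512x3 uint8, red, green, blue), "intrinsics" (3x3 intrinsics, pixels), "rvec" (rotation vector, rad) and "tvec" (3), from world to camera coordinates, as OpenCV has them. Camera axes: x right, y down, z forward; pixel columns grow to the right and rows downward; lengths in mm; the calibration is good to about 2 mm. The wrist camera is an equidistant fisheye: a pixel r from the principal point sees the ray r / f radians off the axis. A picture is of the moment at which its call begins. There is no depth.
- bot.job_done(): hands the job in, once; it reports no verdict.
The state is a dict: "clock": time; "joint_pos": joint angles; "qd": joint speeds; "joint_torque": joint torques, N m; "ee_pos": TCP position; "orientation": TCP orientation; "wrist_force": force on the tool from outside, world axes, zero at the start; "torque": the same for the moment, N m; "finger_gap": opening from 0.0 (shut) to 1.0 (fully open).
Only numpy, scipy, OpenCV 4.12 (cv2) and the standard library are available. Lean on these libraries where they do the work, as an engineer would, in place of code of your own. Each camera call takes 0.05 s, during which the arm holds its last target.

## Task

Weighing is done: put the three white stands that have a round foot and a hollow tube into the black tote, each set down gently, not dropped, to stand upright and flat inside the ring that fits its foot (largest foot in the largest ring, middle in middle, smallest in smallest). Leave the square-footed stand and the cone-topped stand where they are on the bench, and do not shift or knock over the glass jar.

Things in the scene. Friction and masses are not known exactly. Their poses are not given: they have to be found in the camera images.
- stand_large: Largest white plastic weighing stand: a flat ROUND foot 70 mm across and 9 mm thick with an upright round hollow tube 34 mm across on its middle, open at the top (bore 24 mm, dark inside); 86 mm tall in all, about 150 g. Grip the tube near its top. Origin: centre of the foot's underside, z up its axis; round, so its yaw means nothing. Stands loose on the bench at the start.
- stand_medium: Middle white plastic weighing stand: a flat ROUND foot 54 mm across and 8 mm thick with an upright round hollow tube 28 mm across on its middle, open at the top (bore 19 mm, dark inside); 72 mm tall in all, about 90 g. Grip the tube near its top. Origin: centre of the foot's underside, z up its axis; round, so its yaw means nothing. Stands loose on the bench at the start.
- stand_small: Smallest white plastic weighing stand: a flat ROUND foot 38 mm across and 8 mm thick with an upright round hollow tube 22 mm across on its middle, open at the top (bore 14 mm, dark inside); 60 mm tall in all, about 50 g. Grip the tube near its top. Origin: centre of the foot's underside, z up its axis; round, so its yaw means nothing. Stands loose on the bench at the start.
- square_stand: Look-alike to leave: white plastic stand with the same kind of hollow tube (28 mm across, 72 mm tall in all) but a SQUARE foot, 52 mm a side and 8 mm thick. Loose. Origin: centre of its underside.
- cone_stand: Look-alike to leave: white plastic, round foot 56 mm across and 8 mm thick, but with a solid pointed CONE (28 mm across at the foot, 7 mm at the tip) instead of a tube; 74 mm tall. Loose. Origin: centre of its underside.
- tote: Black shallow plastic tote, fixed, 290 mm long (its x), 130 mm wide (its y; 142 mm over the rim), walls 5 mm thick and 36 mm high, floor 5 mm thick. Stands to the left or the right of the loose things, the scale on the other side (white, 220 x 170 mm, 68 mm high). Origin: centre of its underside.
- ring_large: Largest locating ring, white plastic, fixed on the tote's floor: inside 84 mm, outside 92 mm across, 6 mm high, open in the middle so that a foot stands on the tote's floor inside it. Fits the largest stand (70 mm foot). Origin: its centre, on the tote's floor (5 mm above the bench). The three rings lie in a row along the tote, 88 mm apart, in an order that changes from start to start.
- ring_medium: Middle locating ring, white plastic, fixed on the tote's floor: inside 68 mm, outside 76 mm across, 6 mm high, open in the middle so that a foot stands on the tote's floor inside it. Fits the middle stand (54 mm foot). Origin: its centre, on the tote's floor (5 mm above the bench). The three rings lie in a row along the tote, 88 mm apart, in an order that changes from start to start.
- ring_small: Smallest locating ring, white plastic, fixed on the tote's floor: inside 52 mm, outside 60 mm across, 6 mm high, open in the middle so that a foot stands on the tote's floor inside it. Fits the smallest stand (38 mm foot). Origin: its centre, on the tote's floor (5 mm above the bench). The three rings lie in a row along the tote, 88 mm apart, in an order that changes from start to start.
- jar: Small amber glass jar with a dark lid, 40 mm across and 58 mm tall, loose, standing among the stands; not part of the job. Origin: centre of its underside.

How it is judged (in metres and radians):
At the end, for the whole second after the job is handed in: Each round-footed hollow stand stands upright (within 0.06 rad) on the tote's floor (within 4 mm) inside the ring of its own size, its centre within 10 mm of the ring's centre, at rest; the square-footed stand, the cone stand and the jar are upright, at rest and within 20 mm of where they began (horizontal distance between stand_large and ring_large below 0.01 m and z of stand_large in the frame of ring_large between -0.004 and 0.004 m and angle between each of stand_large, stand_medium, stand_small's own z axis and vertical below 0.06 rad and linear speed of each of stand_large, stand_medium, stand_small, square_stand, cone_stand, jar below 0.02 m/s and horizontal distance between stand_medium and ring_medium below 0.01 m and z of stand_medium in the frame of ring_medium between -0.004 and 0.004 m and horizontal distance between stand_small and ring_small below 0.01 m and z of stand_small in the frame of ring_small between -0.004 and 0.004 m and distance of each of square_stand, cone_stand, jar from where it was at the start of the episode below 0.02 m and angle between each of square_stand, cone_stand, jar's own z axis and vertical below 0.1 rad); the robot touches nothing.
It fails at once if a look-alike or the glass jar is shifted more than 30 mm or knocked over (distance of any of square_stand, cone_stand, jar from where it was at the start of the episode above 0.03 m or angle between any of square_stand, cone_stand, jar's own z axis and vertical above 0.5 rad).
It fails at once if a stand is dropped over its ring (falls faster than 0.6 m/s) instead of being set down ((linear speed of stand_large above 0.6 m/s and horizontal distance between stand_large and ring_large below 0.04 m and height (world z) of stand_large below 0.12 m) or (linear speed of stand_medium above 0.6 m/s and horizontal distance between stand_medium and ring_medium below 0.04 m and height (world z) of stand_medium below 0.12 m) or (linear speed of stand_small above 0.6 m/s and horizontal distance between stand_small and ring_small below 0.04 m and height (world z) of stand_small below 0.12 m)).
It also fails if it takes over 83 s, if anything falls off the work surface, if the arm or the gripper's body presses on something with over 40 N, if the wrist force passes 120 N, or if a joint passes its speed limit or range.

## Working session

There is one attempt and no reset: what is moved stays moved. The work goes in short steps, Python scripts to look and compute and a tool call to move; the robot and the scene stay as the last step left them, time stands still between calls to the robot, and variables do not carry over. Pictures are saved under pics/ and viewed, and the job is handed in when it is done.

Besides the shell and the picture viewer there is one more tool, called after "Request:" in YAML: its name, and indented under it one key for each argument. carry_out: Moves the arm, as the interface text tells. Its arguments: {"type":"object","properties":{"motion":{"type":"array"},"grip_force":{"type":"number"}},"required":["motion"]}

```bash
mkdir -p pics; python3 - <<'E'
from workcell import bot
import cv2, numpy as np, pickle
d={}
for n in ["scene","top","wrist"]:
    c=bot.read_camera(n); d[n]=c
    cv2.imwrite(f"pics/a_{n}.png",c["frame"][:,:,::-1])
    print(n,np.round(c["intrinsics"],1).tolist(),np.round(c["rvec"],4),np.round(c["tvec"],1))
pickle.dump(d,open("cam0.pkl","wb"))
print(bot.sense())
E
```

```text
scene [[453.6, 0.0, 258.6], [0.0, 453.6, 188.4], [0.0, 0.0, 1.0]] [ 2.1395  1.5622 -0.4697] [-149.5 -421.3 1530.7]
top [[381.2, 0.0, 252.6], [0.0, 381.2, 194.3], [0.0, 0.0, 1.0]] [ 2.1281 -2.1206  0.1637] [  3.3 555.3 954.1]
wrist [[297.3, 0.0, 258.4], [0.0, 297.3, 194.2], [0.0, 0.0, 1.0]] [-2.429  -1.5093 -0.2398] [-550.3  -41.5  381.4]
{'clock': 0.15, 'joint_pos': array([1.11102118e+00, 8.73446123e-02, 1.75321125e-01, 1.65980567e+00,
       1.21339446e-05, 1.57082710e+00]), 'qd': array([ 1.11055723e-05,  6.57557035e-06,  2.42697945e-03,  3.40865798e-04,
       -1.23291801e-03, -7.33783683e-04]), 'joint_torque': array([ 3.37058809e-04, -5.20761538e+01,  4.65043974e+01,  1.39566720e-02,
        4.69303768e-05, -5.97073708e-06]), 'ee_pos': array([243.97995507, 492.72861047, 230.74250489]), 'orientation': array([ 2.67197454e-04,  8.49639281e-01,  5.27364035e-01, -4.41957577e-04]), 'wrist_force': array([-0.13295248,  0.51245085,  0.18531298]), 'torque': array([-0.01079403, -0.05643874,  0.02542261]), 'finger_gap': 1.0012784979399745}
```

View pics/a_top.png

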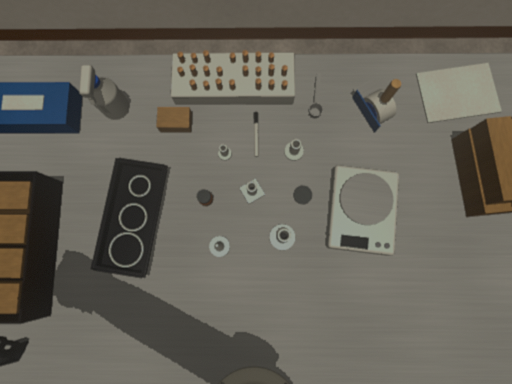

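View pics/a_scene.png

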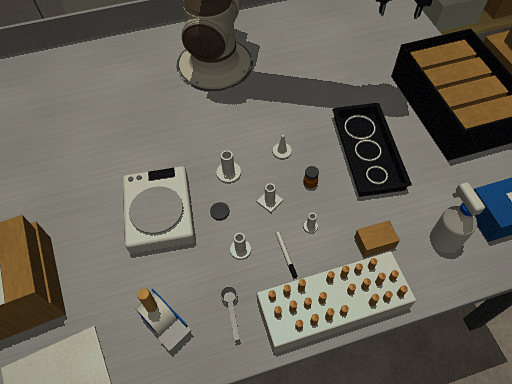

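View pics/a_wrist.png

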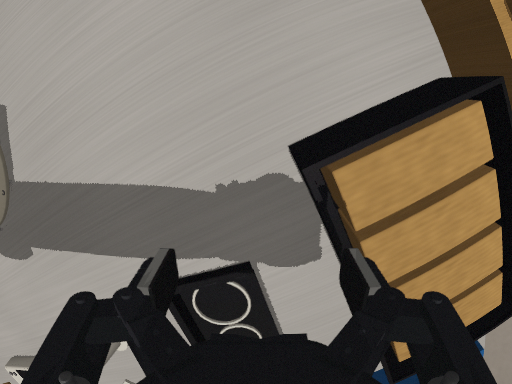

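```bash
python3 - <<'E'
import cv2,pickle,numpy as np
d=pickle.load(open("cam0.pkl","rb"))
t=d["top"]["frame"][:,:,::-1]; s=d["scene"]["frame"][:,:,::-1]
cv2.imwrite("pics/b_top.png",cv2.resize(t[130:280,90:320],None,fx=3.4,fy=3.4,interpolation=cv2.INTER_CUBIC))
cv2.imwrite("pics/b_scene.png",cv2.resize(s[95:265,210:420],None,fx=3.4,fy=3.4,interpolation=cv2.INTER_CUBIC))
E
```

```text
(no output)
```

View pics/b_top.png

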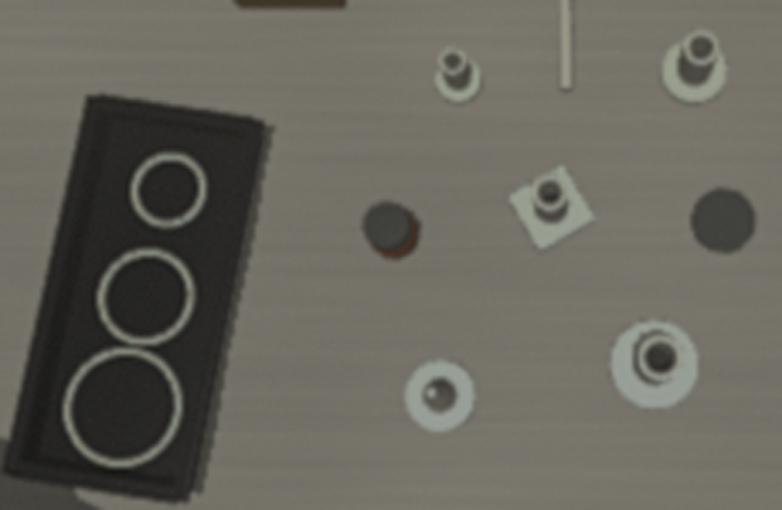

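View pics/b_scene.png

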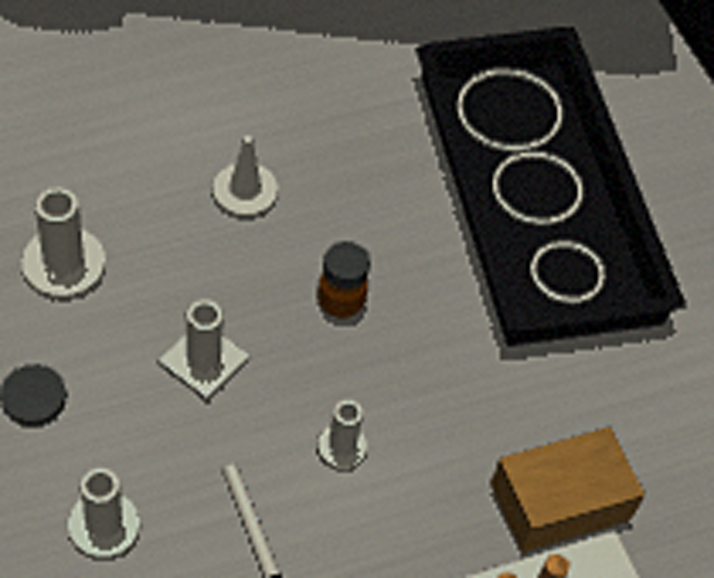

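```bash
cat > h.py <<'E'
import cv2,numpy as np
from scipy.optimize import least_squares
def cast(c,px,z):
    K=c["intrinsics"];R,_=cv2.Rodrigues(np.array(c["rvec"],float));t=np.array(c["tvec"],float).ravel()
    px=np.atleast_2d(px).astype(float)
    r=np.c_[(px-[K[0,2],K[1,2]])/[K[0,0],K[1,1]],np.ones(len(px))]@R
    o=-R.T@t
    return (o+r*((z-o[2])/r[:,2])[:,None])[:,:2]
def fitc(P,r0,c0=None):
    c0=P.mean(0) if c0 is None else c0
    f=least_squares(lambda q:np.hypot(*(P-q[:2]).T)-q[2],[*c0,r0],loss="cauchy",f_scale=1.0)
    return f.x
def mask(fr,th=112,cal=None):
    g=fr.astype(int)
    return g
def proj(c,P):
    K=c["intrinsics"]
    return cv2.projectPoints(np.array(P,float).reshape(-1,3),np.array(c["rvec"],float),np.array(c["tvec"],float),K,None)[0].reshape(-1,2)
E
python3 - <<'E'
import pickle
from h import *
d=pickle.load(open("cam0.pkl","rb"))
print(d["top"]["frame"][170,130],d["top"]["frame"][188,245],d["top"]["frame"][245,290],d["scene"]["frame"][175,222],d["scene"]["frame"][150,300])
g=cv2.resize(d["top"]["frame"],None,fx=4,fy=4,interpolation=cv2.INTER_CUBIC)
def seeds(cam,L):
    c=d[cam];U=4
    fr=cv2.resize(c["frame"],None,fx=U,fy=U,interpolation=cv2.INTER_CUBIC).astype(int)
    # bright and greenish white
    m=cv2.GaussianBlur(c["frame"].astype(np.float32),(0,0),.5)
    m=cv2.resize(m,None,fx=U,fy=U,interpolation=cv2.INTER_CUBIC)
    for nm,u,v,R,z in L:
        p0=np.array([u,v]);c0=cast(c,p0,z)[0]
        mm=(m.min(2)>TH[cam]).astype(np.uint8)
        if nm[0]=='r': mm=(m.min(2)>75).astype(np.uint8)
        cs,_=cv2.findContours(mm,cv2.RETR_LIST,cv2.CHAIN_APPROX_NONE)
        P=np.concatenate(cs)[:,0,:]; P=(P+.5)/U-.5
        W=cast(c,P,z); dd=np.hypot(*(W-c0).T); W=W[abs(dd-R)<7]
        q=fitc(W,R,c0); r=np.hypot(*(W-q[:2]).T)-q[2]
        print(cam,nm,len(W),np.round(q,1),"inl",(abs(r)<1.5).mean().round(2), "in d",np.round(2*q[2]))
TH={"top":120,"scene":125}
k=lambda x,y:(90+x/3.4,130+y/3.4)
seeds("top",[("small",*k(458,79),19,8),("med",*k(694,70),27,8),("large",*k(654,364),35,9),("cone",*k(440,396),28,8),("rS",*k(168,190),30,11),("rM",*k(146,297),38,11),("rL",*k(123,407),46,11)])
k=lambda x,y:(210+x/3.4,95+y/3.4)
seeds("scene",[("small",*k(342,444),19,8),("med",*k(104,521),27,8),("large",*k(64,262),35,9),("cone",*k(244,190),28,8),("rS",*k(567,271),30,11),("rM",*k(537,187),38,11),("rL",*k(509,109),46,11)])
E
```

```text
[41 39 37] [149 155 140] [151 158 150] [183 185 164] [128 126 114]
top small 170 [680.9  85.9  18.5] inl 0.66 in d 37.0
top med 271 [ 687.6 -108.    26. ] inl 0.68 in d 52.0
top large 316 [447.1 -73.4  34.7] inl 0.94 in d 69.0
top cone 236 [421.7  95.6  27.7] inl 1.0 in d 55.0
top rS 435 [585.9 318.1  30.5] inl 0.58 in d 61.0
top rM 586 [498.9 331.4  38.6] inl 0.55 in d 77.0
top rL 713 [412.  344.5  46.5] inl 0.55 in d 93.0
scene small 298 [677.8  84.8  19.2] inl 0.41 in d 38.0
scene med 393 [ 685.1 -109.2   27. ] inl 0.52 in d 54.0
scene large 338 [445.7 -73.9  35. ] inl 0.6 in d 70.0
scene cone 278 [420.2  94.8  28. ] inl 0.59 in d 56.0
scene rS 422 [586.9 316.7  30. ] inl 0.55 in d 60.0
scene rM 509 [499.9 330.2  38.1] inl 0.52 in d 76.0
scene rL 583 [413.1 343.7  46.1] inl 0.5 in d 92.0
```

```bash
cat > go.py <<'E'
import sys
from workcell import bot
import numpy as np
from scipy.spatial.transform import Rotation as R
s=bot.sense();q=s["orientation"];r=R.from_quat([q[1],q[2],q[3],q[0]])
T=np.array([float(a) for a in sys.argv[1:4]])
d=r.inv().apply(T-s["ee_pos"])
print("t",s["clock"],"pos",np.round(s["ee_pos"],1),"gap",round(s["finger_gap"],3),"F",np.round(s["wrist_force"],1),"j",np.round(s["joint_pos"],2))
zt=r.as_matrix(); print("tilt z",np.round(zt[:,2],3),"x",np.round(zt[:,0],3)); print("tool d mm",np.round(d,1),"/10",np.round(d/10,2),"/5",np.round(d/5,2))
E
python3 go.py 446.4 -73.6 200
```

```text
t 0.15 pos [244.  492.7 230.7] gap 1.001 F [-0.1  0.5  0.2] j [1.11 0.09 0.18 1.66 0.   1.57]
tilt z [-0.    -0.001 -1.   ] x [ 0.444  0.896 -0.001]
tool d mm [-417.6  432.7   31.2] /10 [-41.76  43.27   3.12] /5 [-83.53  86.54   6.23]
```

Request:
carry_out:
  motion:
    - {"rotation": [0,0,0],"offset": [-0.042,0.043,0.003],"grip": 1}
    - {"rotation": [0,0,0],"offset": [-0.042,0.043,0.003],"grip": 1}
    - {"rotation": [0,0,0],"offset": [-0.042,0.043,0.003],"grip": 1}
    - {"rotation": [0,0,0],"offset": [-0.042,0.043,0.003],"grip": 1}
    - {"rotation": [0,0,0],"offset": [-0.042,0.043,0.003],"grip": 1}
  grip_force: 40

```text
clock: 0.78
ee_pos: [343.7, 207.5, 216.1]
orientation: [0.0, 0.85, 0.528, 0.0]
wrist_force: [0.9, 0.7, -0.2]
finger_gap: 1.006
```

Request:
carry_out:
  motion:
    - {"rotation": [0,0,0],"offset": [-0.042,0.043,0.003],"grip": 1}
    - {"rotation": [0,0,0],"offset": [-0.042,0.043,0.003],"grip": 1}
    - {"rotation": [0,0,0],"offset": [-0.042,0.043,0.003],"grip": 1}
    - {"rotation": [0,0,0],"offset": [-0.042,0.043,0.003],"grip": 1}
    - {"rotation": [0,0,0],"offset": [-0.03,0.03,0.003],"grip": 1}

```text
clock: 1.4
ee_pos: [436.9, -60.2, 201.0]
orientation: [0.0, 0.85, 0.527, -0.0]
wrist_force: [-0.3, -0.3, -0.1]
finger_gap: 1.0
```

Request:
carry_out:
  motion:
    - {"rotation": [0,0,0],"offset": [0,0,0],"grip": 1}
    - {"rotation": [0,0,0],"offset": [0,0,0],"grip": 1}

```text
clock: 1.65
ee_pos: [436.4, -57.6, 201.1]
orientation: [-0.0, 0.85, 0.527, -0.0]
wrist_force: [0.1, -0.3, -0.1]
finger_gap: 0.997
```

```bash
python3 go.py 446.4 -73.6 150; python3 - <<'E'
from workcell import bot
import cv2,pickle
for n in ("top","wrist"):
    c=bot.read_camera(n)
    cv2.imwrite(f"pics/c_{n}.png",c["frame"][:,:,::-1])
pickle.dump(c,open("w1.pkl","wb"))
E
```

```text
t 1.65 pos [436.4 -57.6 201.1] gap 0.997 F [ 0.1 -0.3 -0.1] j [-0.13 -0.18 -0.14  1.61  0.    0.33]
tilt z [-0.001  0.    -1.   ] x [0.444 0.896 0.   ]
tool d mm [-9.9 16.  51.1] /10 [-0.99  1.6   5.11] /5 [-1.98  3.21 10.22]
```

View pics/c_wrist.png

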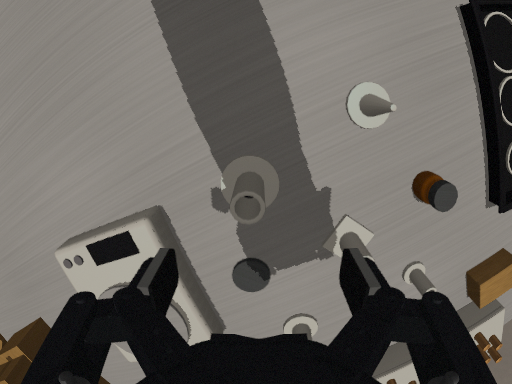

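```bash
cat >> h.py <<'E'
def fish(c,px,z):
    K=c["intrinsics"];R,_=cv2.Rodrigues(np.array(c["rvec"],float));t=np.array(c["tvec"],float).ravel()
    px=np.atleast_2d(px).astype(float)
    n=cv2.fisheye.undistortPoints(px[:,None,:],K,np.zeros(4))[:,0]
    r=np.c_[n,np.ones(len(n))]@R;o=-R.T@t
    return (o+r*((z-o[2])/r[:,2])[:,None])[:,:2]
E
python3 - <<'E'
import pickle
from h import *
c=pickle.load(open("w1.pkl","rb"))
print("tube top",fish(c,[247.5,207.5],86),"foot c",fish(c,[250,186],9), "cone foot",fish(c,[369,105],8),"square foot",fish(c,[349,236],8),"jar top",fish(c,[442,194],58))
E
```

```text
tube top [[448.46239047 -73.41130124]] foot c [[450.50278471 -74.24468408]] cone foot [[423.15030328  94.17675999]] square foot [[567.82826252  10.34354249]] jar top [[544.0483549  129.44208066]]
```

Request:
carry_out:
  motion:
    - {"rotation": [0,0,0],"offset": [-0.0095,0.0167,0.02],"grip": 1}
    - {"rotation": [0,0,0],"offset": [0,0,0.04],"grip": 1}
    - {"rotation": [0,0,0],"offset": [0,0,0.035],"grip": 1}
    - {"rotation": [0,0,0],"offset": [0,0,0.03],"grip": 1}
    - {"rotation": [0,0,0],"offset": [0,0,0.02],"grip": 1}

```text
clock: 2.38
ee_pos: [446.9, -72.5, 55.0]
orientation: [-0.0, 0.849, 0.528, -0.0]
wrist_force: [0.6, 0.3, -0.3]
finger_gap: 1.002
```

Request:
carry_out:
  motion:
    - {"rotation": [0,0,0],"offset": [0,0,0.004],"grip": 1}
    - {"rotation": [0,0,0],"offset": [0,0,0],"grip": 1}

```text
clock: 2.62
ee_pos: [447.7, -73.2, 53.0]
orientation: [0.0, 0.849, 0.528, 0.0]
wrist_force: [0.2, 0.4, 0.8]
finger_gap: 1.001
```

```bash
python3 go.py 447.2 -73.6 52; python3 - <<'E'
from workcell import bot
import cv2
for n in ("scene","wrist"):
    c=bot.read_camera(n)
    f=c["frame"][:,:,::-1]
    if n=="scene": f=cv2.resize(f[60:230,150:340],None,fx=3,fy=3,interpolation=cv2.INTER_CUBIC)
    cv2.imwrite(f"pics/d_{n}.png",f)
E
```

```text
t 2.625 pos [447.7 -73.2  53. ] gap 1.001 F [0.2 0.4 0.8] j [-0.16 -0.14 -0.39  1.32  0.    0.3 ]
tilt z [ 0.001 -0.    -1.   ] x [0.443 0.897 0.   ]
tool d mm [-0.6 -0.2  1. ] /10 [-0.06 -0.02  0.1 ] /5 [-0.12 -0.05  0.19]
```

View pics/d_scene.png

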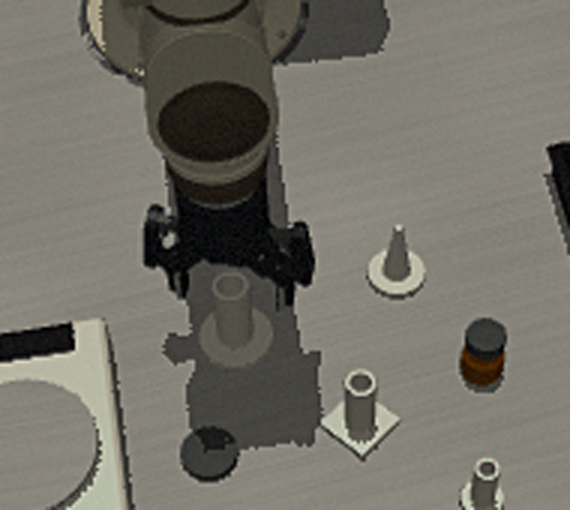

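View pics/d_wrist.png

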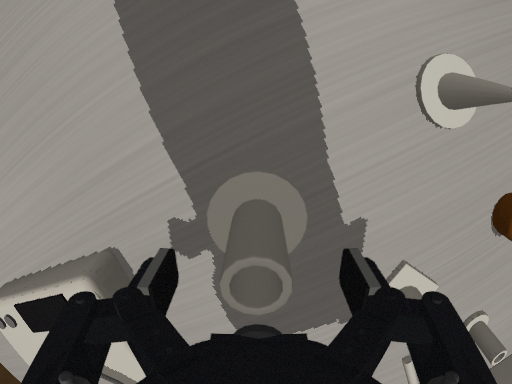

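Request:
carry_out:
  motion:
    - {"rotation": [0,0,0],"offset": [0,0,0],"grip": 0.2}
    - {"rotation": [0,0,0],"offset": [0,0,0],"grip": 0.2}
    - {"rotation": [0,0,0],"offset": [0,0,0],"grip": 0.2}
    - {"rotation": [0,0,0],"offset": [0,0,0],"grip": 0.2}
    - {"rotation": [0,0,0],"offset": [0,0,0],"grip": 0.2}

```text
clock: 3.35
ee_pos: [447.6, -73.8, 52.6]
orientation: [0.0, 0.85, 0.527, 0.0]
wrist_force: [-1.1, -1.2, 3.9]
finger_gap: 0.394
```

Request:
carry_out:
  motion:
    - {"rotation": [0,0,0],"offset": [0,0,0],"grip": 0.2}
    - {"rotation": [0,0,0],"offset": [0,0,0],"grip": 0.2}

```text
clock: 3.6
ee_pos: [447.6, -73.8, 52.6]
orientation: [0.0, 0.85, 0.527, 0.0]
wrist_force: [-0.8, -0.5, 5.7]
finger_gap: 0.395
```

Request:
carry_out:
  motion:
    - {"rotation": [0,0,0],"offset": [0,0,-0.01],"grip": 0.2}
    - {"rotation": [0,0,0],"offset": [0,0,-0.02],"grip": 0.2}
    - {"rotation": [0,0,0],"offset": [0,0,-0.03],"grip": 0.2}
    - {"rotation": [0,0,0],"offset": [0,0,-0.03],"grip": 0.2}
    - {"rotation": [0,0,0],"offset": [0,0,-0.02],"grip": 0.2}

```text
clock: 4.22
ee_pos: [447.5, -73.7, 163.8]
orientation: [0.0, 0.85, 0.527, 0.0]
wrist_force: [1.3, 1.2, -2.7]
finger_gap: 0.394
```

```bash
python3 go.py 412.5 344 160; python3 - <<'E'
from workcell import bot
import cv2
for n in ("scene","wrist"):
    c=bot.read_camera(n)
    f=c["frame"][:,:,::-1]
    if n=="scene": f=cv2.resize(f[60:230,150:340],None,fx=3,fy=3,interpolation=cv2.INTER_CUBIC)
    cv2.imwrite(f"pics/e_{n}.png",f)
E
```

```text
t 4.225 pos [447.5 -73.7 163.8] gap 0.394 F [ 1.3  1.2 -2.7] j [-0.16 -0.16 -0.19  1.54  0.    0.3 ]
tilt z [ 0.001 -0.    -1.   ] x [0.444 0.896 0.   ]
tool d mm [ 358.8 -216.7    3.8] /10 [ 35.88 -21.67   0.38] /5 [ 71.75 -43.34   0.76]
```

View pics/e_scene.png

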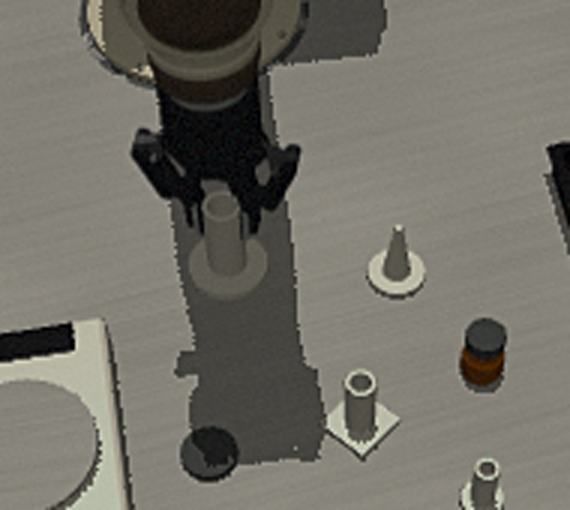

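View pics/e_wrist.png

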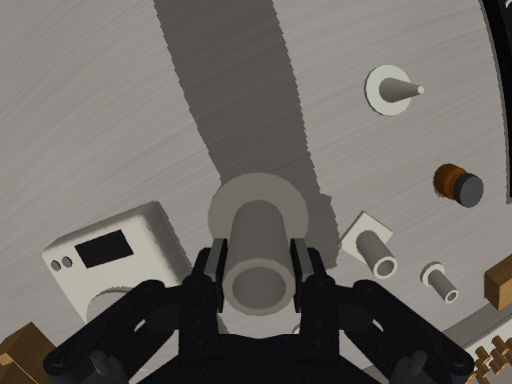

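Request:
carry_out:
  motion:
    - {"rotation": [0,0,0],"offset": [0.02,-0.012,0],"grip": 0.2}
    - {"rotation": [0,0,0],"offset": [0.036,-0.022,0],"grip": 0.2}
    - {"rotation": [0,0,0],"offset": [0.04,-0.024,0],"grip": 0.2}
    - {"rotation": [0,0,0],"offset": [0.04,-0.024,0],"grip": 0.2}
    - {"rotation": [0,0,0],"offset": [0.04,-0.024,0],"grip": 0.2}

```text
clock: 4.95
ee_pos: [429.8, 132.4, 161.2]
orientation: [-0.0, 0.85, 0.527, -0.001]
wrist_force: [0.3, -0.3, -1.9]
finger_gap: 0.394
```

Request:
carry_out:
  motion:
    - {"rotation": [0,0,0],"offset": [0.04,-0.024,0],"grip": 0.2}
    - {"rotation": [0,0,0],"offset": [0.04,-0.024,0],"grip": 0.2}
    - {"rotation": [0,0,0],"offset": [0.04,-0.024,0],"grip": 0.2}
    - {"rotation": [0,0,0],"offset": [0.035,-0.021,0],"grip": 0.2}
    - {"rotation": [0,0,0],"offset": [0.02,-0.012,0],"grip": 0.2}

```text
clock: 5.58
ee_pos: [413.3, 335.9, 160.9]
orientation: [0.0, 0.849, 0.528, -0.001]
wrist_force: [0.0, -0.2, -1.9]
finger_gap: 0.397
```

Request:
carry_out:
  motion:
    - {"rotation": [0,0,0],"offset": [0.008,-0.005,0],"grip": 0.2}
    - {"rotation": [0,0,0],"offset": [0,0,0.02],"grip": 0.2}
    - {"rotation": [0,0,0],"offset": [0,0,0],"grip": 0.2}

```text
clock: 5.95
ee_pos: [412.7, 342.5, 140.9]
orientation: [0.0, 0.85, 0.527, -0.001]
wrist_force: [-0.4, 0.3, -1.7]
finger_gap: 0.393
```

```bash
python3 go.py 412.5 344 57.6; python3 - <<'E'
from workcell import bot
import cv2,pickle
d={}
for n in ("scene","top","wrist"):
    c=bot.read_camera(n);d[n]=c
    f=c["frame"][:,:,::-1]
    if n=="scene": f=cv2.resize(f[60:230,260:450],None,fx=3,fy=3,interpolation=cv2.INTER_CUBIC)
    cv2.imwrite(f"pics/f_{n}.png",f)
pickle.dump(d,open("f.pkl","wb"))
E
```

```text
t 5.95 pos [412.7 342.5 140.9] gap 0.393 F [-0.4  0.3 -1.7] j [ 0.69  0.04 -0.05  1.49 -0.    1.15]
tilt z [-0.002 -0.002 -1.   ] x [ 0.444  0.896 -0.003]
tool d mm [ 1.4 -0.8 83.3] /10 [ 0.14 -0.08  8.33] /5 [ 0.29 -0.16 16.65]
```

View pics/f_scene.png

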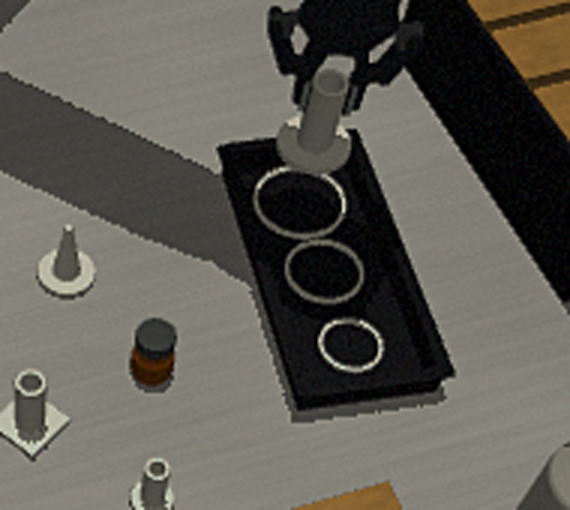

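View pics/f_wrist.png

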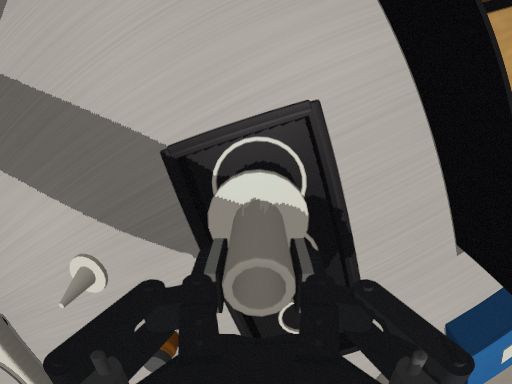

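Request:
carry_out:
  motion:
    - {"rotation": [0,0,0],"offset": [0.0014,-0.0008,0.015],"grip": 0.2}
    - {"rotation": [0,0,0],"offset": [0,0,0.02],"grip": 0.2}
    - {"rotation": [0,0,0],"offset": [0,0,0.02],"grip": 0.2}
    - {"rotation": [0,0,0],"offset": [0,0,0.014],"grip": 0.2}
    - {"rotation": [0,0,0],"offset": [0,0,0.006],"grip": 0.2}

```text
clock: 6.72
ee_pos: [412.8, 345.2, 66.3]
orientation: [0.0, 0.85, 0.527, -0.001]
wrist_force: [-0.0, -0.8, -1.0]
finger_gap: 0.392
```

Request:
carry_out:
  motion:
    - {"rotation": [0,0,0],"offset": [0,0,0.003],"grip": 0.2}
    - {"rotation": [0,0,0],"offset": [0,0,0],"grip": 0.2}

```text
clock: 6.98
ee_pos: [413.3, 345.6, 64.6]
orientation: [-0.0, 0.85, 0.527, 0.0]
wrist_force: [-0.4, -0.4, -1.2]
finger_gap: 0.393
```

```bash
python3 go.py 412.5 344 57.6; python3 - <<'E'
from workcell import bot
import cv2
for n in ("wrist",):
    c=bot.read_camera(n)
    cv2.imwrite(f"pics/g_{n}.png",c["frame"][:,:,::-1])
E
```

```text
t 6.975 pos [413.3 345.6  64.6] gap 0.393 F [-0.4 -0.4 -1.2] j [ 0.7   0.06 -0.17  1.34  0.    1.16]
tilt z [ 0.  0. -1.] x [0.444 0.896 0.001]
tool d mm [-1.8  0.   7. ] /10 [-0.18  0.    0.7 ] /5 [-0.36  0.    1.41]
```

View pics/g_wrist.png

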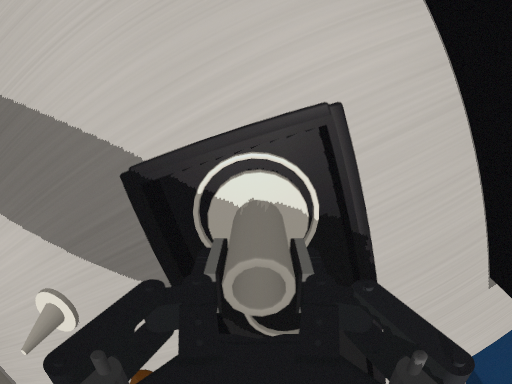

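Ring and foot look concentric (both centred near column 257). Set down.

Request:
carry_out:
  motion:
    - {"rotation": [0,0,0],"offset": [-0.0015,0,0.003],"grip": 0.2}
    - {"rotation": [0,0,0],"offset": [0,0,0.002],"grip": 0.2}
    - {"rotation": [0,0,0],"offset": [0,0,0.001],"grip": 0.2}
    - {"rotation": [0,0,0],"offset": [0,0,0],"grip": 0.2}

```text
clock: 7.52
ee_pos: [412.4, 344.1, 58.2]
orientation: [-0.0, 0.85, 0.527, -0.0]
wrist_force: [-0.4, -0.3, -0.7]
finger_gap: 0.393
```

Request:
carry_out:
  motion:
    - {"rotation": [0,0,0],"offset": [0,0,0.001],"grip": 0.2}
    - {"rotation": [0,0,0],"offset": [0,0,0.0],"grip": 0.2}

```text
clock: 7.78
ee_pos: [412.5, 344.1, 57.7]
orientation: [0.0, 0.85, 0.527, 0.0]
wrist_force: [-0.5, -1.2, 1.9]
finger_gap: 0.393
```

Request:
carry_out:
  motion:
    - {"rotation": [0,0,0],"offset": [0,0,0],"grip": 0.45}
    - {"rotation": [0,0,0],"offset": [0,0,0],"grip": 0.55}
    - {"rotation": [0,0,0],"offset": [0,0,0],"grip": 0.62}
    - {"rotation": [0,0,0],"offset": [0,0,0],"grip": 0.62}

```text
clock: 8.28
ee_pos: [412.4, 344.1, 57.3]
orientation: [-0.0, 0.85, 0.527, -0.0]
wrist_force: [-0.5, 0.2, -0.3]
finger_gap: 0.618
```

Request:
carry_out:
  motion:
    - {"rotation": [0,0,0],"offset": [0,0,-0.01],"grip": 0.62}
    - {"rotation": [0,0,0],"offset": [0,0,-0.03],"grip": 0.62}
    - {"rotation": [0,0,0],"offset": [0,0,-0.04],"grip": 0.62}
    - {"rotation": [0,0,0],"offset": [0,0,-0.03],"grip": 0.8}
    - {"rotation": [0,0,0],"offset": [0,0,0],"grip": 1}

```text
clock: 8.9
ee_pos: [413.4, 344.9, 170.6]
orientation: [-0.0, 0.85, 0.527, 0.002]
wrist_force: [-0.3, 0.1, -0.4]
finger_gap: 0.976
```

```bash
python3 go.py 686.8 -108.6 165; python3 - <<'E'
from workcell import bot
import cv2
for n in ("scene","wrist",):
    c=bot.read_camera(n)
    f=c["frame"][:,:,::-1]
    if n=="scene": f=cv2.resize(f[60:230,260:450],None,fx=3,fy=3,interpolation=cv2.INTER_CUBIC)
    cv2.imwrite(f"pics/h_{n}.png",f)
E
```

```text
t 8.9 pos [413.4 344.9 170.6] gap 0.976 F [-0.3  0.1 -0.4] j [0.7  0.04 0.01 1.54 0.   1.16]
tilt z [ 0.004  0.003 -1.   ] x [0.444 0.896 0.004]
tool d mm [-285.1  446.3    5.2] /10 [-28.51  44.63   0.52] /5 [-57.02  89.25   1.03]
```

View pics/h_scene.png

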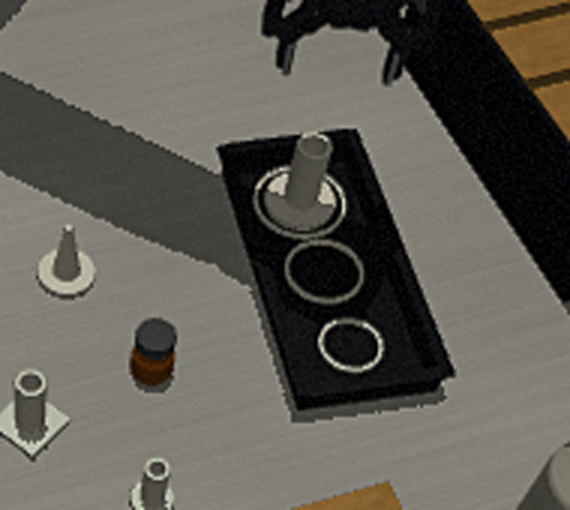

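View pics/h_wrist.png

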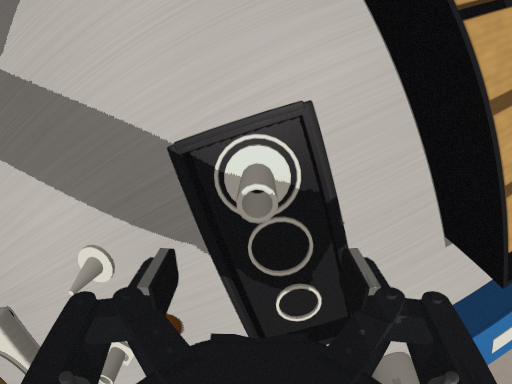

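Request:
carry_out:
  motion:
    - {"rotation": [0,0,0],"offset": [-0.029,0.045,0],"grip": 1}
    - {"rotation": [0,0,0],"offset": [-0.029,0.045,0],"grip": 1}
    - {"rotation": [0,0,0],"offset": [-0.029,0.045,0],"grip": 1}
    - {"rotation": [0,0,0],"offset": [-0.029,0.045,0],"grip": 1}
    - {"rotation": [0,0,0],"offset": [-0.029,0.045,0],"grip": 1}

```text
clock: 9.62
ee_pos: [549.9, 112.5, 166.0]
orientation: [-0.0, 0.85, 0.527, -0.001]
wrist_force: [1.0, 1.2, 0.2]
finger_gap: 1.0
```

Request:
carry_out:
  motion:
    - {"rotation": [0,0,0],"offset": [-0.029,0.045,0],"grip": 1}
    - {"rotation": [0,0,0],"offset": [-0.029,0.045,0],"grip": 1}
    - {"rotation": [0,0,0],"offset": [-0.029,0.045,0],"grip": 1}
    - {"rotation": [0,0,0],"offset": [-0.029,0.045,0],"grip": 1}
    - {"rotation": [0,0,0],"offset": [-0.02,0.03,0],"grip": 1}

```text
clock: 10.25
ee_pos: [677.8, -102.9, 165.3]
orientation: [-0.001, 0.85, 0.527, -0.001]
wrist_force: [1.0, 0.7, 0.2]
finger_gap: 1.0
```

Request:
carry_out:
  motion:
    - {"rotation": [0,0,0],"offset": [0,0.005,0],"grip": 1}
    - {"rotation": [0,0,0],"offset": [0,0,0],"grip": 1}

```text
clock: 10.5
ee_pos: [681.7, -102.6, 166.0]
orientation: [-0.001, 0.85, 0.527, -0.001]
wrist_force: [1.0, 0.0, -0.3]
finger_gap: 1.002
```

```bash
python3 go.py 686.8 -108.6 38; python3 - <<'E'
from workcell import bot
import cv2,pickle
for n in ("wrist",):
    c=bot.read_camera(n)
    f=c["frame"][:,:,::-1]
    cv2.imwrite(f"pics/i_{n}.png",f)
    pickle.dump(c,open("w2.pkl","wb"))
E
```

```text
t 10.5 pos [ 681.7 -102.6  166. ] gap 1.002 F [ 1.   0.  -0.3] j [-0.15  0.42  0.46  1.6   0.    0.31]
tilt z [-0.002  0.001 -1.   ] x [ 0.444  0.896 -0.   ]
tool d mm [ -3.    7.5 128. ] /10 [-0.3   0.75 12.8 ] /5 [-0.61  1.5  25.6 ]
```

View pics/i_wrist.png

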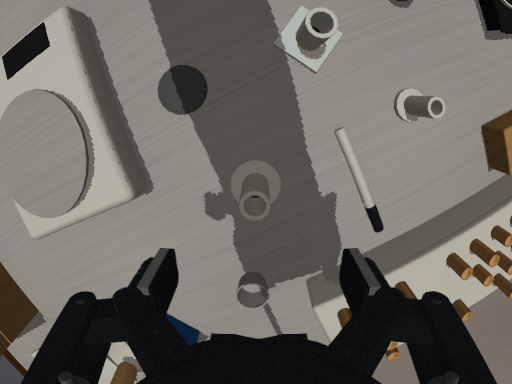

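```bash
python3 - <<'E'
import pickle
from h import *
c=pickle.load(open("w2.pkl","rb"))
print("tube top",fish(c,[254.5,206],72),"foot",fish(c,[255,184],8),"pen",fish(c,[[340,130],[377,228]],8),"rack",fish(c,[310,280],30),"spoon",fish(c,[252,272],10),"small foot",fish(c,[409,105],8),"small top",fish(c,[436,107],60))
E
```

```text
tube top [[ 688.00614249 -108.4769765 ]] foot [[ 687.01849764 -108.40473512]] pen [[673.47353921  -3.417153  ]
 [798.25390169  -3.47972093]] rack [[810.65891138 -99.88104105]] spoon [[ 782.11542415 -159.93277639]] small foot [[679.79191984  81.92823675]] small top [[680.15079766  84.21403703]]
```

Request:
carry_out:
  motion:
    - {"rotation": [0,0,0],"offset": [-0.0028,0.0078,0.02],"grip": 1}
    - {"rotation": [0,0,0],"offset": [0,0,0.035],"grip": 1}
    - {"rotation": [0,0,0],"offset": [0,0,0.03],"grip": 1}
    - {"rotation": [0,0,0],"offset": [0,0,0.025],"grip": 1}
    - {"rotation": [0,0,0],"offset": [0,0,0.014],"grip": 1}

```text
clock: 11.18
ee_pos: [686.7, -108.3, 40.6]
orientation: [-0.001, 0.849, 0.528, -0.001]
wrist_force: [0.1, -0.6, 0.9]
finger_gap: 1.001
```

Request:
carry_out:
  motion:
    - {"rotation": [0,0,0],"offset": [0,0,0.003],"grip": 1}
    - {"rotation": [0,0,0],"offset": [0,0,0],"grip": 1}

```text
clock: 11.42
ee_pos: [688.1, -108.9, 41.0]
orientation: [0.0, 0.85, 0.527, 0.0]
wrist_force: [0.1, -0.3, 0.3]
finger_gap: 0.999
```

```bash
python3 go.py 687.3 -108.5 38
```

```text
t 11.425 pos [ 688.1 -108.9   41. ] gap 0.999 F [ 0.1 -0.3  0.3] j [-0.16  0.44  0.24  1.37 -0.    0.3 ]
tilt z [ 0.001 -0.    -1.   ] x [0.444 0.896 0.   ]
tool d mm [-0.  -0.9  3. ] /10 [-0.   -0.09  0.3 ] /5 [-0.01 -0.17  0.59]
```

Request:
carry_out:
  motion:
    - {"rotation": [0,0,0],"offset": [0,-0.0005,0.002],"grip": 0.6}
    - {"rotation": [0,0,0],"offset": [0,0,0],"grip": 0.1}
    - {"rotation": [0,0,0],"offset": [0,0,0],"grip": 0.1}
    - {"rotation": [0,0,0],"offset": [0,0,0],"grip": 0.1}
    - {"rotation": [0,0,0],"offset": [0,0,0],"grip": 0.1}

```text
clock: 12.05
ee_pos: [687.5, -108.8, 38.6]
orientation: [0.0, 0.85, 0.527, 0.0]
wrist_force: [0.3, -0.2, 0.9]
finger_gap: 0.308
```

Request:
carry_out:
  motion:
    - {"rotation": [0,0,0],"offset": [0,0,0],"grip": 0.1}
    - {"rotation": [0,0,0],"offset": [0,0,0],"grip": 0.1}
    - {"rotation": [0,0,0],"offset": [0,0,0],"grip": 0.1}

```text
clock: 12.42
ee_pos: [687.5, -108.7, 38.6]
orientation: [0.0, 0.85, 0.527, 0.0]
wrist_force: [-1.1, -1.1, 3.2]
finger_gap: 0.305
```

Request:
carry_out:
  motion:
    - {"rotation": [0,0,0],"offset": [0,0,-0.01],"grip": 0.1}
    - {"rotation": [0,0,0],"offset": [0,0,-0.02],"grip": 0.1}
    - {"rotation": [0,0,0],"offset": [0,0,-0.03],"grip": 0.1}
    - {"rotation": [0,0,0],"offset": [0,0,-0.035],"grip": 0.1}
    - {"rotation": [0,0,0],"offset": [0,0,-0.02],"grip": 0.1}

```text
clock: 13.05
ee_pos: [687.9, -108.8, 157.0]
orientation: [0.001, 0.85, 0.527, 0.001]
wrist_force: [0.3, 1.5, -0.9]
finger_gap: 0.306
```

```bash
python3 go.py 499.4 331 155; python3 - <<'E'
from workcell import bot
import cv2,pickle
for n in ("wrist",):
    c=bot.read_camera(n)
    f=c["frame"][:,:,::-1]
    cv2.imwrite(f"pics/j_{n}.png",f)
E
```

```text
t 13.05 pos [ 687.9 -108.8  157. ] gap 0.306 F [ 0.3  1.5 -0.9] j [-0.16  0.43  0.45  1.59  0.    0.3 ]
tilt z [ 0.003 -0.    -1.   ] x [0.444 0.896 0.001]
tool d mm [ 310.5 -364.1    1.2] /10 [ 31.05 -36.41   0.12] /5 [ 62.09 -72.81   0.24]
```

View pics/j_wrist.png

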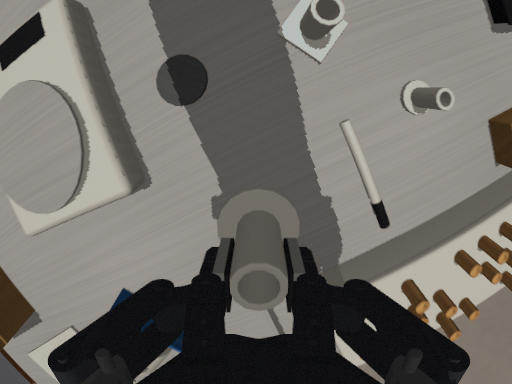

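Request:
carry_out:
  motion:
    - {"rotation": [0,0,0],"offset": [0.016,-0.019,0],"grip": 0.1}
    - {"rotation": [0,0,0],"offset": [0.032,-0.0375,0],"grip": 0.1}
    - {"rotation": [0,0,0],"offset": [0.032,-0.0375,0],"grip": 0.1}
    - {"rotation": [0,0,0],"offset": [0.032,-0.0375,0],"grip": 0.1}
    - {"rotation": [0,0,0],"offset": [0.032,-0.0375,0],"grip": 0.1}

```text
clock: 13.72
ee_pos: [599.0, 96.7, 153.8]
orientation: [0.0, 0.85, 0.527, 0.0]
wrist_force: [1.4, 0.8, 0.1]
finger_gap: 0.307
```

Request:
carry_out:
  motion:
    - {"rotation": [0,0,0],"offset": [0.032,-0.0375,0],"grip": 0.1}
    - {"rotation": [0,0,0],"offset": [0.032,-0.0375,0],"grip": 0.1}
    - {"rotation": [0,0,0],"offset": [0.032,-0.0375,0],"grip": 0.1}
    - {"rotation": [0,0,0],"offset": [0.032,-0.0375,0],"grip": 0.1}
    - {"rotation": [0,0,0],"offset": [0.022,-0.026,0],"grip": 0.1}

```text
clock: 14.35
ee_pos: [507.6, 309.7, 153.9]
orientation: [-0.0, 0.849, 0.528, 0.0]
wrist_force: [0.2, -0.3, 0.1]
finger_gap: 0.308
```

Request:
carry_out:
  motion:
    - {"rotation": [0,0,0],"offset": [0.01,-0.012,0],"grip": 0.1}
    - {"rotation": [0,0,0],"offset": [0,0,0.02],"grip": 0.1}
    - {"rotation": [0,0,0],"offset": [0,0,0],"grip": 0.1}

```text
clock: 14.72
ee_pos: [501.8, 321.4, 132.1]
orientation: [0.0, 0.85, 0.527, -0.001]
wrist_force: [0.7, -0.9, 0.3]
finger_gap: 0.305
```

```bash
python3 go.py 499.4 331 43.6; python3 - <<'E'
from workcell import bot
import cv2,pickle
for n in ("wrist",):
    c=bot.read_camera(n)
    f=c["frame"][:,:,::-1]
    cv2.imwrite(f"pics/k_{n}.png",f)
E
```

```text
t 14.725 pos [501.8 321.4 132.1] gap 0.305 F [ 0.7 -0.9  0.3] j [ 0.57  0.18  0.09  1.48 -0.    1.03]
tilt z [-0.002 -0.002 -1.   ] x [ 0.444  0.896 -0.002]
tool d mm [ 7.7 -6.3 88.5] /10 [ 0.77 -0.63  8.85] /5 [ 1.55 -1.27 17.7 ]
```

View pics/k_wrist.png

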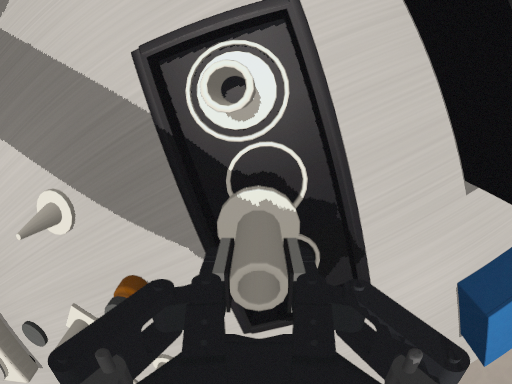

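Request:
carry_out:
  motion:
    - {"rotation": [0,0,0],"offset": [0.0077,-0.0063,0.015],"grip": 0.1}
    - {"rotation": [0,0,0],"offset": [0,0,0.02],"grip": 0.1}
    - {"rotation": [0,0,0],"offset": [0,0,0.02],"grip": 0.1}
    - {"rotation": [0,0,0],"offset": [0,0,0.018],"grip": 0.1}
    - {"rotation": [0,0,0],"offset": [0,0,0.006],"grip": 0.1}

```text
clock: 15.4
ee_pos: [499.6, 331.6, 52.8]
orientation: [-0.0, 0.85, 0.527, -0.001]
wrist_force: [0.1, 0.1, 0.0]
finger_gap: 0.307
```

Request:
carry_out:
  motion:
    - {"rotation": [0,0,0],"offset": [0,0,0.001],"grip": 0.1}
    - {"rotation": [0,0,0],"offset": [0,0,0],"grip": 0.1}

```text
clock: 15.65
ee_pos: [500.5, 332.1, 54.1]
orientation: [-0.0, 0.85, 0.527, 0.001]
wrist_force: [0.4, -0.2, 0.0]
finger_gap: 0.305
```

```bash
python3 go.py 499.4 331 43.6; python3 - <<'E'
from workcell import bot
import cv2,pickle
for n in ("wrist",):
    c=bot.read_camera(n)
    f=c["frame"][:,:,::-1]
    cv2.imwrite(f"pics/l_{n}.png",f)
E
```

```text
t 15.65 pos [500.5 332.1  54.1] gap 0.305 F [ 0.4 -0.2  0. ] j [ 0.59  0.21 -0.03  1.33 -0.    1.05]
tilt z [ 0.001  0.001 -1.   ] x [0.444 0.896 0.001]
tool d mm [-1.4 -0.5 10.5] /10 [-0.14 -0.05  1.05] /5 [-0.29 -0.1   2.09]
```

View pics/l_wrist.png

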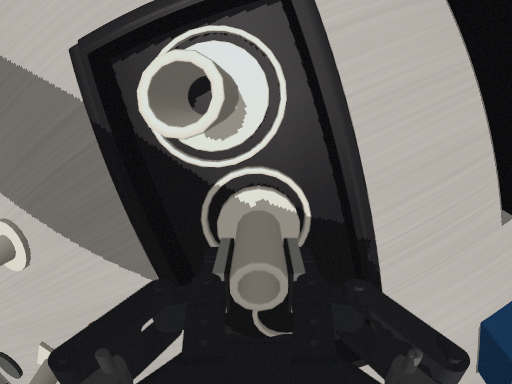

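Request:
carry_out:
  motion:
    - {"rotation": [0,0,0],"offset": [-0.001,0,0.004],"grip": 0.1}
    - {"rotation": [0,0,0],"offset": [0,0,0.003],"grip": 0.1}
    - {"rotation": [0,0,0],"offset": [0,0,0.002],"grip": 0.1}
    - {"rotation": [0,0,0],"offset": [0,0,0],"grip": 0.1}

```text
clock: 16.2
ee_pos: [499.5, 330.9, 44.0]
orientation: [-0.0, 0.85, 0.527, -0.0]
wrist_force: [0.1, -0.2, -0.6]
finger_gap: 0.305
```

Request:
carry_out:
  motion:
    - {"rotation": [0,0,0],"offset": [0,0,0.001],"grip": 0.1}
    - {"rotation": [0,0,0],"offset": [0,0,0.0],"grip": 0.1}

```text
clock: 16.45
ee_pos: [499.8, 331.0, 43.6]
orientation: [0.0, 0.85, 0.527, 0.0]
wrist_force: [-0.0, -1.8, 1.6]
finger_gap: 0.306
```

Request:
carry_out:
  motion:
    - {"rotation": [0,0,0],"offset": [0,0,0],"grip": 0.36}
    - {"rotation": [0,0,0],"offset": [0,0,0],"grip": 0.46}
    - {"rotation": [0,0,0],"offset": [0,0,0],"grip": 0.55}
    - {"rotation": [0,0,0],"offset": [0,0,0],"grip": 0.55}

```text
clock: 16.95
ee_pos: [499.6, 330.9, 43.2]
orientation: [0.0, 0.85, 0.527, -0.0]
wrist_force: [0.0, 0.5, 0.6]
finger_gap: 0.55
```

Request:
carry_out:
  motion:
    - {"rotation": [0,0,0],"offset": [0,0,-0.01],"grip": 0.55}
    - {"rotation": [0,0,0],"offset": [0,0,-0.03],"grip": 0.55}
    - {"rotation": [0,0,0],"offset": [0,0,-0.04],"grip": 0.55}
    - {"rotation": [0,0,0],"offset": [0,0,-0.04],"grip": 0.8}
    - {"rotation": [0,0,0],"offset": [0,0,0],"grip": 1}

```text
clock: 17.58
ee_pos: [500.9, 331.8, 167.8]
orientation: [-0.0, 0.85, 0.527, 0.003]
wrist_force: [-0.1, -0.1, -1.4]
finger_gap: 0.944
```

```bash
python3 go.py 680 84.8 160; python3 - <<'E'
from workcell import bot
import cv2,pickle
for n in ("wrist",):
    c=bot.read_camera(n)
    f=c["frame"][:,:,::-1]
    cv2.imwrite(f"pics/m_{n}.png",f)
E
```

```text
t 17.575 pos [500.9 331.8 167.8] gap 0.944 F [-0.1 -0.1 -1.4] j [ 0.58  0.19  0.17  1.54 -0.    1.04]
tilt z [ 0.005  0.004 -1.   ] x [0.444 0.896 0.006]
tool d mm [-141.9  270.     7.9] /10 [-14.19  27.     0.79] /5 [-28.38  54.01   1.57]
```

View pics/m_wrist.png

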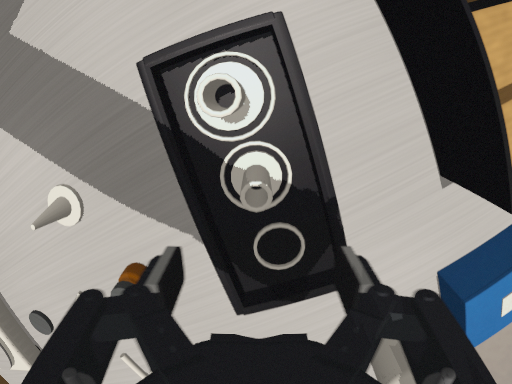

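Request:
carry_out:
  motion:
    - {"rotation": [0,0,0],"offset": [-0.018,0.034,0],"grip": 1}
    - {"rotation": [0,0,0],"offset": [-0.018,0.034,0],"grip": 1}
    - {"rotation": [0,0,0],"offset": [-0.018,0.034,0],"grip": 1}
    - {"rotation": [0,0,0],"offset": [-0.018,0.034,0],"grip": 1}
    - {"rotation": [0,0,0],"offset": [-0.018,0.034,0],"grip": 1}

```text
clock: 18.25
ee_pos: [612.2, 173.6, 162.0]
orientation: [-0.0, 0.85, 0.527, -0.001]
wrist_force: [0.3, 0.2, 0.8]
finger_gap: 0.999
```

Request:
carry_out:
  motion:
    - {"rotation": [0,0,0],"offset": [-0.018,0.034,0],"grip": 1}
    - {"rotation": [0,0,0],"offset": [-0.018,0.034,0],"grip": 1}
    - {"rotation": [0,0,0],"offset": [-0.016,0.032,0],"grip": 1}
    - {"rotation": [0,0,0],"offset": [0,0,0],"grip": 1}
    - {"rotation": [0,0,0],"offset": [0,0,0],"grip": 1}

```text
clock: 18.88
ee_pos: [678.0, 84.0, 162.3]
orientation: [-0.0, 0.85, 0.527, -0.001]
wrist_force: [-0.6, 0.7, 0.0]
finger_gap: 0.999
```

```bash
python3 go.py 680 84.8 26; python3 - <<'E'
from workcell import bot
import cv2,pickle
for n in ("wrist",):
    c=bot.read_camera(n)
    f=c["frame"][:,:,::-1]
    cv2.imwrite(f"pics/n_{n}.png",f)
    pickle.dump(c,open("w3.pkl","wb"))
E
```

```text
t 18.875 pos [678.   84.  162.3] gap 0.999 F [-0.6  0.7  0. ] j [0.12 0.41 0.42 1.59 0.   0.58]
tilt z [-0.002 -0.    -1.   ] x [ 0.444  0.896 -0.001]
tool d mm [  1.6   1.6 136.3] /10 [ 0.16  0.16 13.63] /5 [ 0.33  0.32 27.25]
```

View pics/n_wrist.png

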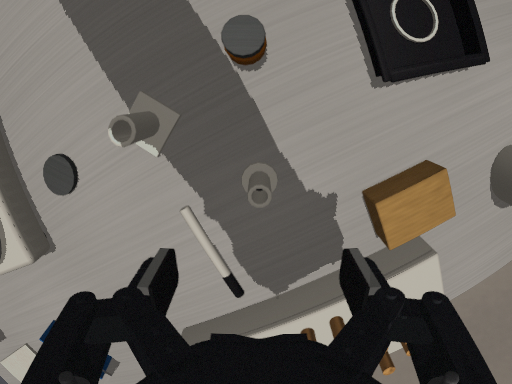

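```bash
python3 - <<'E'
import pickle
from h import *
c=pickle.load(open("w3.pkl","rb"))
print("tube top",fish(c,[260,197],60),"foot",fish(c,[259.5,182],8),"jar top",fish(c,[243,37],58))
E
```

```text
tube top [[681.75908951  84.7136422 ]] foot [[682.63646731  83.88178395]] jar top [[553.20510823 132.76630405]]
```

Request:
carry_out:
  motion:
    - {"rotation": [0,0,0],"offset": [0.0016,0.0018,0.02],"grip": 0.75}
    - {"rotation": [0,0,0],"offset": [0,0,0.03],"grip": 0.75}
    - {"rotation": [0,0,0],"offset": [0,0,0.025],"grip": 0.75}
    - {"rotation": [0,0,0],"offset": [0,0,0.01],"grip": 0.75}

```text
clock: 19.42
ee_pos: [679.6, 85.4, 76.7]
orientation: [-0.0, 0.849, 0.528, -0.001]
wrist_force: [0.2, 0.4, 0.6]
finger_gap: 0.747
```

Request:
carry_out:
  motion:
    - {"rotation": [0,0,0],"offset": [0,0.0015,0.02],"grip": 0.75}
    - {"rotation": [0,0,0],"offset": [0,0,0.02],"grip": 0.75}
    - {"rotation": [0,0,0],"offset": [0,0,0.008],"grip": 0.75}
    - {"rotation": [0,0,0],"offset": [0,0,0],"grip": 0.75}

```text
clock: 19.92
ee_pos: [681.9, 83.8, 29.6]
orientation: [-0.0, 0.85, 0.527, -0.001]
wrist_force: [-0.5, 0.5, -0.9]
finger_gap: 0.747
```

```bash
python3 go.py 681 84.6 26; python3 - <<'E'
from workcell import bot
import cv2,pickle
for n in ("wrist",):
    c=bot.read_camera(n)
    f=c["frame"][:,:,::-1]
    cv2.imwrite(f"pics/o_{n}.png",f)
E
```

```text
t 19.925 pos [681.9  83.8  29.6] gap 0.747 F [-0.5  0.5 -0.9] j [0.12 0.43 0.2  1.34 0.   0.58]
tilt z [-0.001 -0.    -1.   ] x [ 0.444  0.896 -0.001]
tool d mm [ 0.3 -1.2  3.6] /10 [ 0.03 -0.12  0.36] /5 [ 0.07 -0.23  0.71]
```

View pics/o_wrist.png

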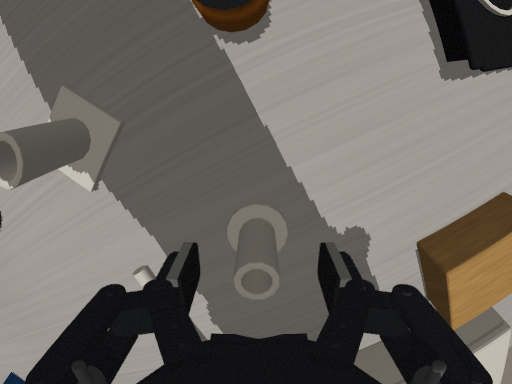

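Request:
carry_out:
  motion:
    - {"rotation": [0,0,0],"offset": [0,-0.001,0.002],"grip": 0.4}
    - {"rotation": [0,0,0],"offset": [0,0,0],"grip": 0.1}
    - {"rotation": [0,0,0],"offset": [0,0,0],"grip": 0.05}
    - {"rotation": [0,0,0],"offset": [0,0,0],"grip": 0.05}
    - {"rotation": [0,0,0],"offset": [0,0,0],"grip": 0.05}

```text
clock: 20.6
ee_pos: [681.5, 84.3, 28.7]
orientation: [0.0, 0.85, 0.527, 0.0]
wrist_force: [-0.3, -0.3, 3.7]
finger_gap: 0.241
```

Request:
carry_out:
  motion:
    - {"rotation": [0,0,0],"offset": [0,0,0],"grip": 0.05}
    - {"rotation": [0,0,0],"offset": [0,0,0],"grip": 0.05}
    - {"rotation": [0,0,0],"offset": [0,0,0],"grip": 0.05}

```text
clock: 20.98
ee_pos: [681.6, 84.3, 28.7]
orientation: [0.0, 0.85, 0.527, 0.0]
wrist_force: [-1.0, -0.6, 5.3]
finger_gap: 0.233
```

Request:
carry_out:
  motion:
    - {"rotation": [0,0,0],"offset": [0,0,-0.01],"grip": 0.05}
    - {"rotation": [0,0,0],"offset": [0,0,-0.02],"grip": 0.05}
    - {"rotation": [0,0,0],"offset": [0,0,-0.03],"grip": 0.05}
    - {"rotation": [0,0,0],"offset": [0,0,-0.035],"grip": 0.05}
    - {"rotation": [0,0,0],"offset": [0,0,-0.02],"grip": 0.05}

```text
clock: 21.6
ee_pos: [682.0, 84.4, 147.0]
orientation: [0.001, 0.85, 0.527, 0.002]
wrist_force: [0.0, -0.7, -1.0]
finger_gap: 0.239
```

```bash
python3 go.py 586.4 317.5 145; python3 - <<'E'
from workcell import bot
import cv2,pickle
for n in ("wrist",):
    c=bot.read_camera(n)
    f=c["frame"][:,:,::-1]
    cv2.imwrite(f"pics/p_{n}.png",f)
E
```

```text
t 21.6 pos [682.   84.4 147. ] gap 0.239 F [ 0.  -0.7 -1. ] j [ 0.12  0.41  0.4   1.56 -0.    0.58]
tilt z [ 0.003  0.    -1.   ] x [0.444 0.896 0.002]
tool d mm [ 166.5 -189.1    1.8] /10 [ 16.65 -18.91   0.18] /5 [ 33.3  -37.82   0.35]
```

View pics/p_wrist.png

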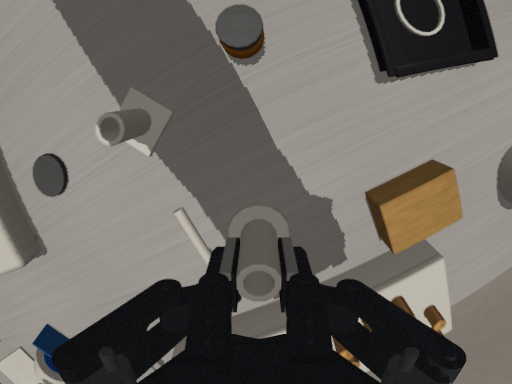

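Request:
carry_out:
  motion:
    - {"rotation": [0,0,0],"offset": [0.015,-0.017,0],"grip": 0.05}
    - {"rotation": [0,0,0],"offset": [0.028,-0.032,0],"grip": 0.05}
    - {"rotation": [0,0,0],"offset": [0.028,-0.032,0],"grip": 0.05}
    - {"rotation": [0,0,0],"offset": [0.028,-0.032,0],"grip": 0.05}
    - {"rotation": [0,0,0],"offset": [0.028,-0.032,0],"grip": 0.05}

```text
clock: 22.28
ee_pos: [606.1, 264.4, 142.4]
orientation: [-0.0, 0.85, 0.528, -0.001]
wrist_force: [-0.1, -0.9, -0.6]
finger_gap: 0.238
```

Request:
carry_out:
  motion:
    - {"rotation": [0,0,0],"offset": [0.024,-0.027,0],"grip": 0.05}
    - {"rotation": [0,0,0],"offset": [0.015,-0.017,0],"grip": 0.05}
    - {"rotation": [0,0,0],"offset": [0,0,0.02],"grip": 0.05}
    - {"rotation": [0,0,0],"offset": [0,0,0],"grip": 0.05}

```text
clock: 22.78
ee_pos: [584.5, 316.8, 121.3]
orientation: [-0.0, 0.85, 0.528, -0.002]
wrist_force: [0.2, 0.6, -0.7]
finger_gap: 0.239
```

```bash
python3 go.py 586.4 317.5 33.7; python3 - <<'E'
from workcell import bot
import cv2,pickle
for n in ("wrist",):
    c=bot.read_camera(n)
    f=c["frame"][:,:,::-1]
    cv2.imwrite(f"pics/q_{n}.png",f)
E
```

```text
t 22.775 pos [584.5 316.8 121.3] gap 0.239 F [ 0.2  0.6 -0.7] j [ 0.5   0.36  0.28  1.5  -0.    0.96]
tilt z [-0.003 -0.002 -1.   ] x [ 0.443  0.896 -0.003]
tool d mm [ 1.7  1.6 87.6] /10 [0.17 0.16 8.76] /5 [ 0.35  0.32 17.51]
```

View pics/q_wrist.png

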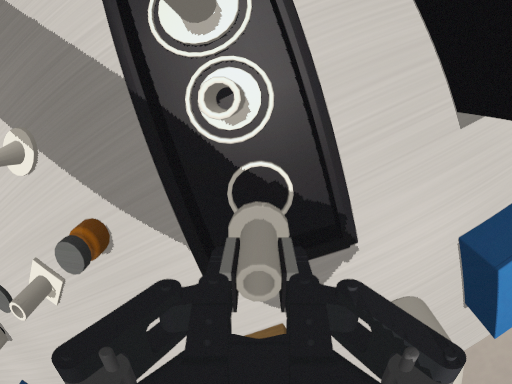

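Request:
carry_out:
  motion:
    - {"rotation": [0,0,0],"offset": [0.001,0.0014,0.015],"grip": 0.05}
    - {"rotation": [0,0,0],"offset": [0,0,0.02],"grip": 0.05}
    - {"rotation": [0,0,0],"offset": [0,0,0.02],"grip": 0.05}
    - {"rotation": [0,0,0],"offset": [0,0,0.016],"grip": 0.05}
    - {"rotation": [0,0,0],"offset": [0,0,0.006],"grip": 0.05}

```text
clock: 23.45
ee_pos: [586.9, 316.8, 44.7]
orientation: [-0.0, 0.85, 0.527, -0.001]
wrist_force: [-0.3, -0.0, -0.3]
finger_gap: 0.239
```

Request:
carry_out:
  motion:
    - {"rotation": [0,0,0],"offset": [0,0,0.001],"grip": 0.05}
    - {"rotation": [0,0,0],"offset": [0,0,0],"grip": 0.05}

```text
clock: 23.7
ee_pos: [587.7, 317.4, 46.0]
orientation: [0.0, 0.85, 0.527, 0.001]
wrist_force: [-0.1, -0.7, -0.8]
finger_gap: 0.238
```

```bash
python3 go.py 586.4 317.5 33.7; python3 - <<'E'
from workcell import bot
import cv2,pickle
for n in ("wrist",):
    c=bot.read_camera(n)
    f=c["frame"][:,:,::-1]
    cv2.imwrite(f"pics/r_{n}.png",f)
E
```

```text
t 23.7 pos [587.7 317.4  46. ] gap 0.238 F [-0.1 -0.7 -0.8] j [0.5  0.37 0.16 1.35 0.   0.95]
tilt z [ 0.001  0.001 -1.   ] x [0.444 0.896 0.001]
tool d mm [-0.5 -1.2 12.3] /10 [-0.05 -0.12  1.23] /5 [-0.1  -0.24  2.46]
```

View pics/r_wrist.png

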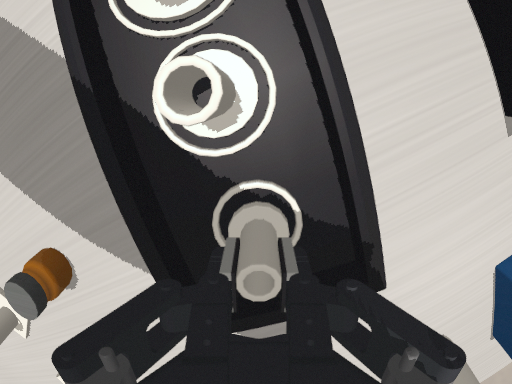

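Request:
carry_out:
  motion:
    - {"rotation": [0,0,0],"offset": [0,-0.001,0.005],"grip": 0.05}
    - {"rotation": [0,0,0],"offset": [0,0,0.003],"grip": 0.05}
    - {"rotation": [0,0,0],"offset": [0,0,0.002],"grip": 0.05}
    - {"rotation": [0,0,0],"offset": [0,0,0],"grip": 0.05}

```text
clock: 24.25
ee_pos: [586.4, 317.6, 35.0]
orientation: [-0.0, 0.85, 0.527, -0.0]
wrist_force: [-0.2, -0.0, -1.0]
finger_gap: 0.234
```

Request:
carry_out:
  motion:
    - {"rotation": [0,0,0],"offset": [0,0,0.001],"grip": 0.05}
    - {"rotation": [0,0,0],"offset": [0,0,0.0],"grip": 0.05}

```text
clock: 24.5
ee_pos: [586.5, 317.6, 34.3]
orientation: [0.0, 0.85, 0.527, 0.0]
wrist_force: [0.0, 0.5, -1.1]
finger_gap: 0.241
```

Request:
carry_out:
  motion:
    - {"rotation": [0,0,0],"offset": [0,0,0.0008],"grip": 0.05}
    - {"rotation": [0,0,0],"offset": [0,0,0.0],"grip": 0.05}

```text
clock: 24.75
ee_pos: [586.6, 317.7, 33.7]
orientation: [0.0, 0.85, 0.527, 0.0]
wrist_force: [-0.1, -0.4, 0.8]
finger_gap: 0.239
```

Contact. Release, rise, and check.

Request:
carry_out:
  motion:
    - {"rotation": [0,0,0],"offset": [0,0,0],"grip": 0.3}
    - {"rotation": [0,0,0],"offset": [0,0,0],"grip": 0.4}
    - {"rotation": [0,0,0],"offset": [0,0,0],"grip": 0.48}
    - {"rotation": [0,0,0],"offset": [0,0,0],"grip": 0.48}

```text
clock: 25.25
ee_pos: [586.5, 317.6, 33.5]
orientation: [0.0, 0.85, 0.527, -0.0]
wrist_force: [-0.4, 0.8, 0.1]
finger_gap: 0.48
```

Request:
carry_out:
  motion:
    - {"rotation": [0,0,0],"offset": [0,0,-0.01],"grip": 0.48}
    - {"rotation": [0,0,0],"offset": [0,0,-0.03],"grip": 0.48}
    - {"rotation": [0,0,0],"offset": [0,0,-0.04],"grip": 0.48}
    - {"rotation": [0,0,0],"offset": [0,0,-0.05],"grip": 0.48}
    - {"rotation": [0,0,0],"offset": [0,0,-0.05],"grip": 0.48}

```text
clock: 25.88
ee_pos: [586.2, 317.5, 215.9]
orientation: [0.0, 0.85, 0.527, 0.0]
wrist_force: [0.8, 0.8, -0.2]
finger_gap: 0.478
```

Request:
carry_out:
  motion:
    - {"rotation": [0,0,0],"offset": [0.02,-0.04,0],"grip": 0.48}
    - {"rotation": [0,0,0],"offset": [0,-0.05,0],"grip": 0.48}
    - {"rotation": [0,0,0],"offset": [0,-0.05,0],"grip": 0.48}
    - {"rotation": [0,0,0],"offset": [0,-0.04,0],"grip": 0.48}
    - {"rotation": [0,0,0],"offset": [0,0,0],"grip": 0.48}

```text
clock: 26.5
ee_pos: [431.9, 416.7, 215.0]
orientation: [-0.0, 0.849, 0.529, 0.001]
wrist_force: [0.6, -0.9, 0.1]
finger_gap: 0.479
```

```bash
python3 go.py 586.4 317.5 33.7; python3 - <<'E'
from workcell import bot
import cv2,pickle
d={}
for n in ("wrist","scene","top"):
    c=bot.read_camera(n);d[n]=c
    f=c["frame"][:,:,::-1]
    if n=="scene": f=cv2.resize(f[95:265,210:420],None,fx=3.4,fy=3.4,interpolation=cv2.INTER_CUBIC)
    if n=="top": f=cv2.resize(f[130:280,90:320],None,fx=3.4,fy=3.4,interpolation=cv2.INTER_CUBIC)
    cv2.imwrite(f"pics/s_{n}.png",f)
pickle.dump(d,open("s.pkl","wb"))
E
```

```text
t 26.5 pos [431.9 416.7 215. ] gap 0.479 F [ 0.6 -0.9  0.1] j [0.77 0.2  0.27 1.64 0.   1.22]
tilt z [ 0.001  0.001 -1.   ] x [0.441 0.898 0.001]
tool d mm [-21.2 182.3 181.3] /10 [-2.12 18.23 18.13] /5 [-4.23 36.47 36.25]
```

View pics/s_scene.png

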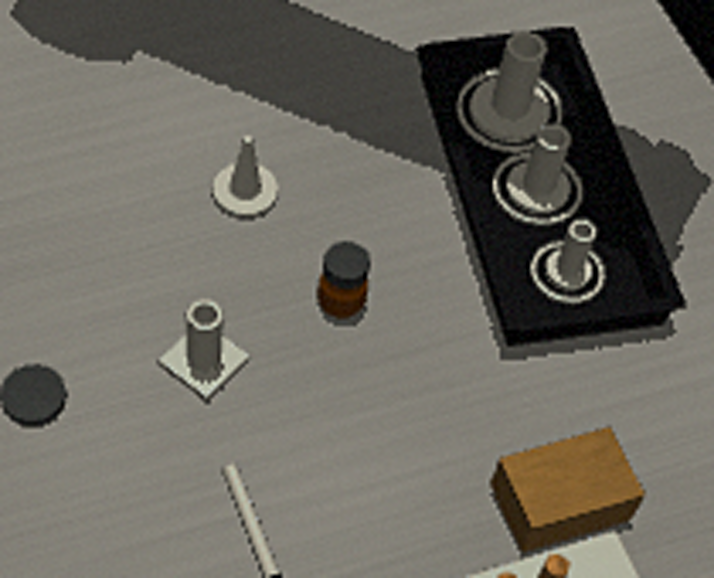

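View pics/s_top.png

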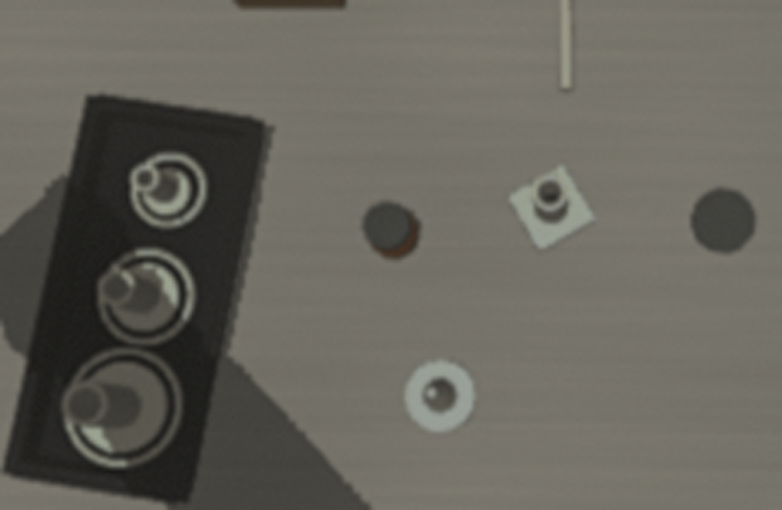

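Request:
carry_out:
  motion:
    - {"rotation": [0,0,0],"offset": [0,0,0],"grip": 0.48}
    - {"rotation": [0,0,0],"offset": [0,0,0],"grip": 0.48}
    - {"rotation": [0,0,0],"offset": [0,0,0],"grip": 0.48}

```text
clock: 27.02
ee_pos: [434.4, 415.1, 213.3]
orientation: [0.0, 0.85, 0.527, -0.0]
wrist_force: [0.2, 0.2, -0.4]
finger_gap: 0.478
```

```bash
python3 -c "
from workcell import bot
print(bot.job_done())"
```

```text
the job is handed in; nothing more can be done
None
```

I put the large, medium and small round-footed stands into their matching rings in the tote. Each was lowered until the wrist force showed light contact (about 1–2 N) before I released it. I handed the job in at about 27 s; it gave no verdict.

- **Placement:** In the last top and scene pictures all three stands are upright and look centred in their rings. I judged that by eye and did not fit final centres. The tool was within about 1 mm of each measured ring centre at release.
- **Left alone:** The square-footed stand, the cone stand and the jar appear at the same pixels as at the start, so I saw no shift.
- **Disagreement between views:** The top and scene cameras differed by 1–3 mm on stand and ring positions, so I aimed at values between them. For the stands I also used the wrist camera. Two rough wrist-camera readings of the jar differed by about 10 mm. I put that down to the steep viewing angle.

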